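Open the instrument drawer and hold its inner cover up

TASK

Pull the drawer of the small grey instrument cabinet out to its stop. The hinged cover inside may or may not be caught under its sliding bolt: with the bolt as you found it, tug the cover up by its handle to find out, and if it stays caught draw the bolt back towards the drawer front. Then lift the cover to about 45 degrees or more and finish while still holding it up in the gripper; leave the two small vials beside the cabinet where they stand.

Things in the scene. Friction and masses are not known exactly. Their poses are not given: they have to be found in the camera images.
- cabinet: low grey metal cabinet with one drawer, 175 deep (x) x 226 wide (y) x 96 high, fixed to the bench. Origin at the centre of its underside; its own x axis points from the front to the back, so the drawer comes out along its -x axis; y to the left seen from the front, z up. Its place and yaw vary. All following directions (front, back, left) are the cabinet's.
- drawer (a joint): how far the drawer is out, m: 0 shut, 0.158 at its stop. It slides with about 4 N of friction and stays where left. Drawer front panel 210 wide, top edge 85 mm above the bench; behind it a flat deck 56 mm deep whose top is 45 mm above the bench, then a tray with two forceps, closed by the cover. The deck, bolt and cover are under the cabinet's roof until the drawer is out.
- drawer_handle (a point): middle of the drawer's round bar handle: 10 mm thick, 84 long along the cabinet's y, 68 mm above the bench, its centre line 50 mm in front of the panel face (free space behind the bar 45 mm), held at its two ends; 28 mm below the cabinet's top
- cover (a joint): opening angle of the cover, rad: 0 shut, grows as its front edge is lifted, end of travel 1.3. White plate 82 deep x 200 wide x 4 thick on the tray, hinged along its back edge, 45 mm above the bench. Weight and a spring shut it: about 3 N at its handle, 4 N at 45 degrees; it falls shut when let go. Under a thrown bolt it has only some 5 mm of play at the front edge (0.06 rad) and then stops hard.
- cover_handle (a point): middle of the cover's round bar handle near its front edge: 10 mm thick, 68 long along the cabinet's y, held at its two ends (58 mm clear between the posts), its centre line 30 mm above the plate, 76 mm in front of and 34 mm above the hinge line when shut (79 mm above the bench). It turns with the cover about the hinge line; the bar can turn in the fingers, so the gripper may stay upright.
- bolt (a joint): how far the bolt is drawn back towards the drawer front, m: 0 fully thrown, 0.024 fully drawn. Its steel tongue reaches 8 mm over the cover's front edge at 0; below about 0.008 the cover is caught, above it is free. It is found anywhere from 0 to 0.012, slides along the cabinet's x with about 1.5 N of friction and stays where left.
- bolt_knob (a point): centre of the top face of the bolt's upright black square knob, 14 x 14 mm, 26 tall, top 74 mm above the bench, on the deck 70 mm left of the drawer's middle; 49 mm behind the front panel's outer face when fully thrown. Draw it towards the front (cabinet -x).
- vial_b: small glass vial with dark cap, 24 across x 52 high, standing to the right, near the cabinet's front; origin at the centre of its underside. Leave it alone.
- vial_w: small glass vial with white cap, 24 across x 52 high, standing left of the cabinet; origin at the centre of its underside. Leave it alone.

How it is judged:
By the outcome, as a careful person would: the job done as asked, in the order asked, and still so for the second after the job is handed in, while the arm keeps its last pose, push and grip.
It also fails if it takes over 64 s, if anything falls off the work surface, if the arm or the gripper's body presses on something with over 40 N, if the wrist force passes 120 N, or if a joint passes its speed limit or range.

ROBOT

A 6-joint arm with a two-finger parallel gripper is mounted at the origin on a cart in front of the work surface, level with it; the furniture and walls round the work are solid. World frame = base frame: x ahead of the robot, y to its left, z up, the work surface at z = 0. Lengths are in m, angles in rad, forces in N, time in s.
With the tool pointing down it reaches from about 0.35 to 0.975 m from the base axis. Payload 4.9 kg.
Tool frame: the origin (TCP) lies on the mounting face of the last link; the fingertips stand 173 mm ahead of it and the grasp point (between the pads) lies 155 mm ahead of it; z points along the fingers, y is the line along which they close (so a half turn about z gives the same grasp; the last joint's range is limited). The gripper opens to 85 mm and grips with 20 to 120 N. Pads are 22 mm wide; open, the fingers measure 114 mm over their backs; the gripper's body (76 mm by 85 mm) begins 54 mm behind the grasp point. The pads swing forward as they close: fully open they stand 13 mm farther back than shut.
Start: joints at [-1.465, 0.053, 1.613, -0, 1.476, -0.119], TCP at [0.139, -0.609, 0.405] pointing down, gripper open.
Joint ranges: [-3.01, 3.01], [-1.01, 2.22], [0.06, 2.58], [-1.02, 4.17], [0.09, 2.62], [-3.14, 3.14]. Speed limits (rad/s): [2.57, 2.57, 3.14, 3.14, 3.14, 3.14].

INTERFACE

Orientations are given as a rotation vector (axis times angle).
In Python, from station import monitor, eyes, finish_job gives the robot as it stands. The module is installed in compiled form; this text tells all that it offers.
- The arm moves only by the tool step_arm, never from a script. Its argument "commands" is a list of rows, each a list of 3 entries, a list of its own where there are three numbers: the opening in per cent of the stroke, from 0 (shut) to 100 (fully open), then the shift along the tool's x, y, z in mm, then the turn about the tool's z in degrees. In form: [[hand, [x, y, z], yaw], ...]. A call has 1 to 12 rows; each row is the pose to reach, as a shift and turn from the pose commanded when the call began, along the tool's axes at that moment; what a row does not reach only later rows make up. A row lasts 1/8 s, in which the tool goes at most 62.5 mm and 10.7 degrees, less where a joint would pass 70% of its speed; a pose out of reach is approached as far as the arm can. A call with a gripper value outside its range is refused whole. The fingers move at their own pace and stop on an object; "squeeze" is the grip in N (left out, the last holds). Time passes only in rows, so rows that repeat a pose let the fingers close. It gives the time, the measured TCP pose, the force, the opening and the grip force at its end, in the units of the state.
- monitor.get_obs(): the state, without advancing time (a new reading comes with each control period).
- eyes.get_image(name): name is "scene" or "side" or "wrist"; returns the picture (400x640x3 uint8, red, green, blue); there is no depth.
- eyes.camera_info(name): a dict with "camera_matrix" (3x3 intrinsics, pixels), "k1" (the pictures are not rectified: a ray, as slopes to the right and down, at radius r is drawn at 1 + k1 r^2 times it, then the intrinsics apply), "extrinsics" (4x4, takes a point from camera to world coordinates). Camera axes: x right, y down, z forward; pixel columns grow to the right and rows downward; lengths in m; the calibration is good to about 2 mm. A picture is of the moment at which its call begins: read the wrist's pose just before it. camera_info takes no time and is no camera call; for the wrist camera it gives the pose at the moment of the call.
- finish_job(): hands the job in; it is judged then, once.
The state is a dict: "t": time; "q": joint angles; "dq": joint speeds; "effort": joint torques, N m; "tool_pos": TCP position; "tool_rot": TCP orientation; "contact_force": force on the tool from outside, world axes, zero at the start; "wrist_torque": the same for the moment, N m; "opening": finger opening in m; "grip_force": force on a finger pad.
Only numpy, scipy, OpenCV 4.12 (cv2) and the standard library are available. Lean on these libraries where they do the work, as an engineer would, in place of code of your own. Each camera call takes 0.05 s, during which the arm holds its last target. There are 200 camera calls.

## Working session

There is one attempt and no reset: what is moved stays moved. The work goes in short steps, Python scripts to look and compute and a tool call to move; the robot and the scene stay as the last step left them, time stands still between calls to the robot, and variables do not carry over. Pictures are saved under pics/ and viewed, at most 10 in all, crops included, and the job is handed in when it is done.

Besides the shell and the picture viewer there is one more tool, called after "Emit:" as a command line: name --argument value ..., lists and objects as JSON in quotes. step_arm: Moves the arm, as the interface text tells. Its arguments: {"type":"object","properties":{"commands":{"type":"array"},"squeeze":{"type":"number"}},"required":["commands"]}

```bash
mkdir -p pics; cat > h.py <<'E'
import numpy as np, cv2
from scipy.spatial.transform import Rotation as R
from station import monitor, eyes
def snap(n,f):
    i=eyes.camera_info(n); im=eyes.get_image(n)
    cv2.imwrite(f'pics/{f}.png',cv2.cvtColor(im,cv2.COLOR_RGB2BGR)); return i,im
def ray(i,u,v):
    K=np.array(i['camera_matrix']);k=float(i['k1']);E=np.array(i['extrinsics'])
    p=cv2.undistortPoints(np.array([[[u,v]]],float),K,np.array([k,0,0,0.]))[0,0]
    return E[:3,3],E[:3,:3]@np.array([p[0],p[1],1])
def atz(i,u,v,z):
    o,d=ray(i,u,v); return o+d*(z-o[2])/d[2]
def proj(i,P):
    E=np.linalg.inv(np.array(i['extrinsics']));k=float(i['k1'])
    r=E[:3,:3]; 
    return cv2.projectPoints(np.atleast_2d(P).astype(float),cv2.Rodrigues(r)[0],E[:3,3],np.array(i['camera_matrix']),np.array([k,0,0,0.]))[0][:,0]
E
python3 - <<'E'
from h import *
for n in('scene','side'):
    i,_=snap(n,n+'0'); print(n,np.round(i['extrinsics'],3).tolist(),i['k1'])
o=monitor.get_obs();print(o['t'],o['tool_pos'],R.from_rotvec(o['tool_rot']).as_matrix().round(3))
E
```

```text
scene [[0.575, -0.581, 0.576, 0.092], [-0.818, -0.407, 0.407, -0.669], [-0.002, -0.705, -0.709, 0.764], [0.0, 0.0, 0.0, 1.0]] 0.04367594866342702
side [[0.904, -0.264, 0.336, 0.358], [-0.427, -0.577, 0.696, -0.871], [0.01, -0.773, -0.634, 0.625], [0.0, 0.0, 0.0, 1.0]] -0.04701997528936821
0.1 [ 0.13928982 -0.60901914  0.40355468] [[ 0.975  0.223 -0.   ]
 [ 0.223 -0.975  0.002]
 [ 0.    -0.002 -1.   ]]
```

View pics/scene0.png

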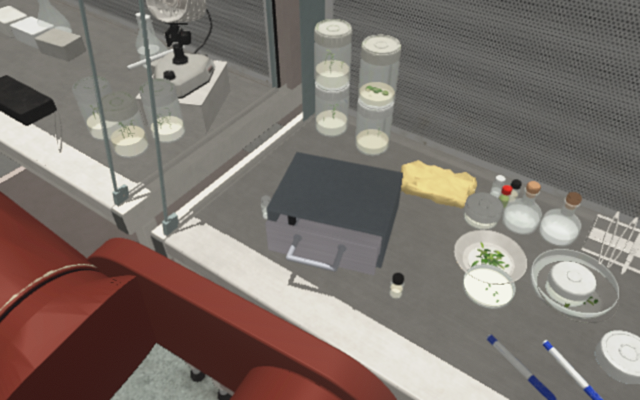

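View pics/side0.png

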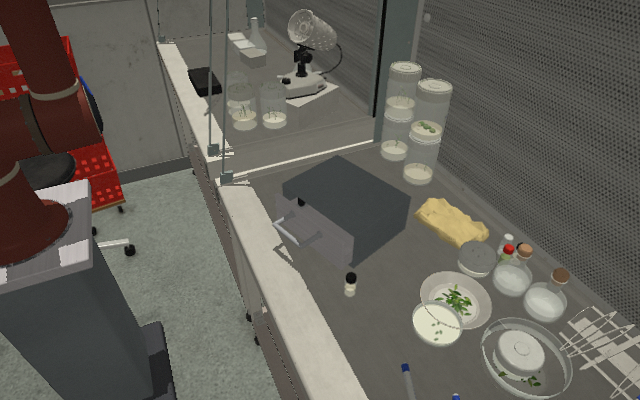

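```bash
python3 - <<'E'
import cv2,numpy as np
a=cv2.imread('pics/scene0.png')[140:310,240:425];b=cv2.imread('pics/side0.png')[140:300,260:420]
a=cv2.resize(a,None,fx=4,fy=4,interpolation=2)[:600];b=cv2.resize(b,None,fx=3.7,fy=3.7,interpolation=2)
cv2.imwrite('pics/c1.png',cv2.resize(cv2.imread('pics/scene0.png')[150:300,240:425],(740,600),interpolation=2));cv2.imwrite('pics/c2.png',cv2.resize(cv2.imread('pics/side0.png')[150:300,260:420],(640,600),interpolation=2))
E
```

```text
(no output)
```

View pics/c1.png

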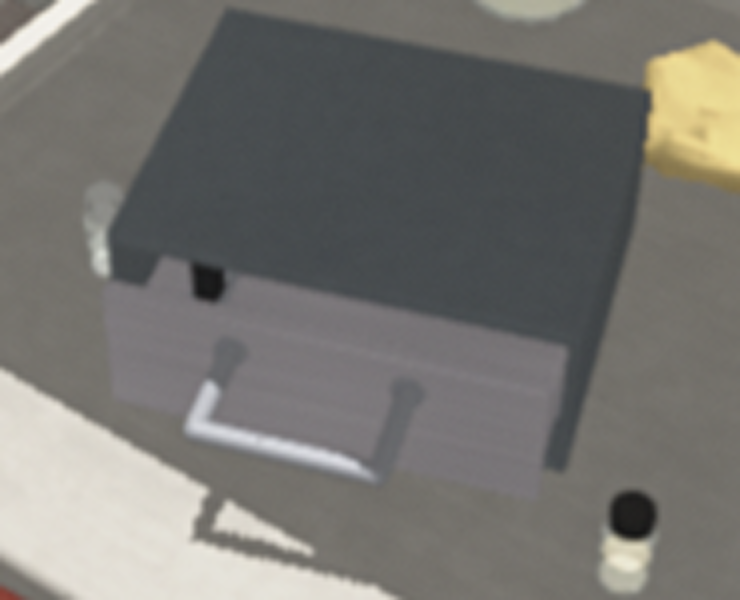

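View pics/c2.png

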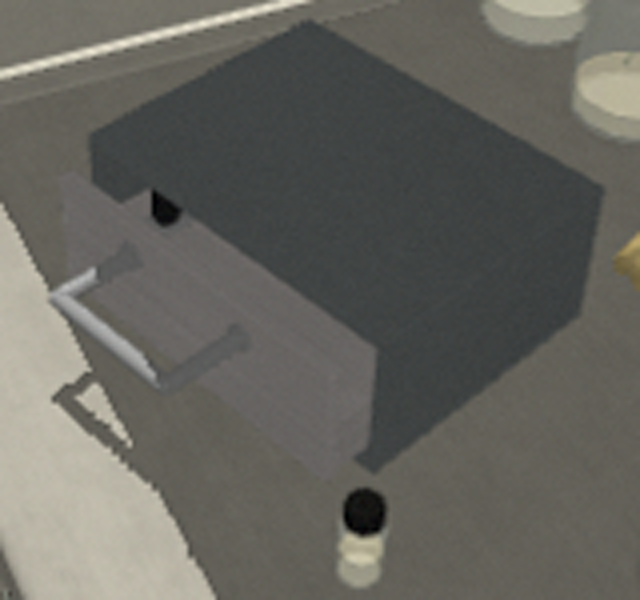

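```bash
python3 - <<'E'
from h import *
S=eyes.camera_info('scene');D=eyes.camera_info('side')
s=lambda u,v,z:atz(S,240+u/4,150+v/4,z)
d=lambda u,v,z:atz(D,260+u/4,150+v/4,z)
A=[s(228,8,.096),s(650,92,.096),s(112,232,.096),s(568,345,.096)]
B=[d(310,20,.096),d(604,188,.096),d(92,135,.096),d(380,345,.096)]
for n,P in(('scene',A),('side',B)):
    print(n,np.round(P,4)[:,:2].tolist())
    bl,br,fl,fr=P
    print(np.linalg.norm(bl-br),np.linalg.norm(fl-fr),np.linalg.norm(bl-fl),np.linalg.norm(br-fr))
C=np.array([(a+b)/2 for a,b in zip(A,B)])
L=np.array([[.0875,.113],[.0875,-.113],[-.0875,.113],[-.0875,-.113]])
c=C[:,:2].mean(0);q=C[:,:2]-c
yaw=np.angle(np.sum((L[:,0]-1j*L[:,1])*(q[:,0]+1j*q[:,1])))
Rz=np.array([[np.cos(yaw),-np.sin(yaw)],[np.sin(yaw),np.cos(yaw)]])
print('cab',c,yaw,np.degrees(yaw)); print('resid',(q@Rz-L).round(4).tolist())
loc=lambda P:((P[:2]-c)@Rz).round(4).tolist()
for n,e in(('scene',[s(190,430,.068),s(375,475,.068)]),('side',[d(58,297,.068),d(162,385,.068)])):
    print(n,'handle',[p.round(4).tolist() for p in e],[loc(p) for p in e])
print('paneltop',loc(d(68,175,.085)),loc(s(568,345,.085)),'knob?',loc(s(208,265,.074)),'vialb',loc(s(632,520,.05)),loc(d(362,510,.05)),'vialw',loc(s(103,195,.05)))
E
```

```text
scene [[0.7438, -0.154], [0.811, -0.3655], [0.5813, -0.2085], [0.6418, -0.4168]]
0.2219337693723101 0.21683609460100894 0.17142498302293185 0.1768382682681761
side [[0.7436, -0.1547], [0.8127, -0.3655], [0.5807, -0.2082], [0.6461, -0.4191]]
0.22188940589192796 0.22078416677927917 0.1714439526608461 0.1749966312763298
cab [ 0.6951125  -0.28653255] 0.30550245858067393 17.50400150754286
resid [[-0.0014, -0.0015], [0.0001, 0.0026], [0.0022, -0.0041], [-0.0009, 0.0031]]
scene handle [[0.5259, -0.2952, 0.068], [0.5519, -0.3758, 0.068]] [[-0.164, 0.0426], [-0.1634, -0.0421]]
side handle [[0.5272, -0.2949, 0.068], [0.5517, -0.3748, 0.068]] [[-0.1626, 0.0425], [-0.1633, -0.0411]]
paneltop [-0.1092, 0.1013] [-0.0802, -0.1069] knob? [-0.072, 0.067] vialb [-0.1397, -0.1515] [-0.1356, -0.1507] vialw [-0.0203, 0.1427]
```

```bash
cat >> h.py <<'E'
c=np.array([.6951,-.2865]);yaw=np.radians(17.5)
ex=np.array([np.cos(yaw),np.sin(yaw),0]);ey=np.array([-ex[1],ex[0],0])
def W(x,y,z): return np.array([c[0],c[1],0])+x*ex+y*ey+np.array([0,0,z])
def go(P,cab=True):
    "grasp point P (world) -> shift in mm in current tool axes; yaw to get tool y along cabinet x"
    o=monitor.get_obs();M=R.from_rotvec(o['tool_rot']).as_matrix()
    T=np.array(P)+[0,0,.155]
    yw=np.degrees(np.arctan2(M[1,1],M[0,1]))
    print('t',round(o['t'],2),'pos',o['tool_pos'].round(4) if hasattr(o['tool_pos'],'round') else o['tool_pos'],'shift',(M.T@(T-np.array(o['tool_pos']))*1000).round(1),'turn',round(-((17.5-yw+180)%360-180),1),'F',np.round(o['contact_force'],1),'q',np.round(o['q'],2),'open',o['opening'])
E
python3 - <<'E'
from h import *
S=eyes.camera_info('scene');D=eyes.camera_info('side')
print('post',atz(S,170,230,0),atz(D,227,180,0),atz(S,122,197,0),atz(D,213,150,0), 'sill',atz(S,200,245,0),atz(S,305,283,0))
go(W(-.1635,0,.15))
E
```

```text
post [ 4.88854220e-01 -1.97523009e-02  1.11022302e-16] [ 0.4920001  -0.01059364  0.        ] [0.49740207 0.13597953 0.        ] [0.49230851 0.1517637  0.        ] sill [ 0.494575   -0.09782299  0.        ] [ 0.53882173 -0.322173    0.        ]
t 0.1 pos [ 0.1393 -0.609   0.4036] shift [ 450.7 -177.2   99. ] turn -94.6 F [-0.7  0.5 -0.1] q [-1.46  0.05  1.61 -0.    1.48 -0.12] open 0.0853348228429619
```

Emit:
step_arm --commands '[[47, [40, -15, 0], -9], [47, [85, -35, 0], -19], [47, [130, -52, 0], -29], [47, [180, -70, 0], -39], [47, [230, -90, 0], -49], [47, [280, -110, 10], -59], [47, [330, -130, 20], -69], [47, [375, -147, 40], -79], [47, [420, -165, 70], -89], [47, [451, -177, 99], -94.6], [47, [451, -177, 99], -94.6], [47, [451, -177, 99], -94.6]]' --squeeze 30

```text
t: 1.6
tool_pos: [0.5393, -0.3365, 0.3059]
tool_rot: [1.859, 2.532, -0.001]
contact_force: [1.3, -0.1, 0.0]
opening: 0.0403
grip_force: 0.0
```

```bash
python3 - <<'E'
from h import *
go(W(-.1635,0,.068))
i,im=snap('wrist','w1')
print(proj(i,[W(-.1635,y,.068) for y in(-.042,0,.042)]).round(0).tolist())
E
```

```text
t 1.6 pos [ 0.5393 -0.3365  0.3059] shift [ 0.9  0.2 82.9] turn -0.1 F [ 1.3 -0.1  0. ] q [-0.67  0.15  1.67 -0.    1.31 -0.98] open 0.04026591086110205
[[322.0, 281.0], [322.0, 226.0], [322.0, 164.0]]
```

View pics/w1.png

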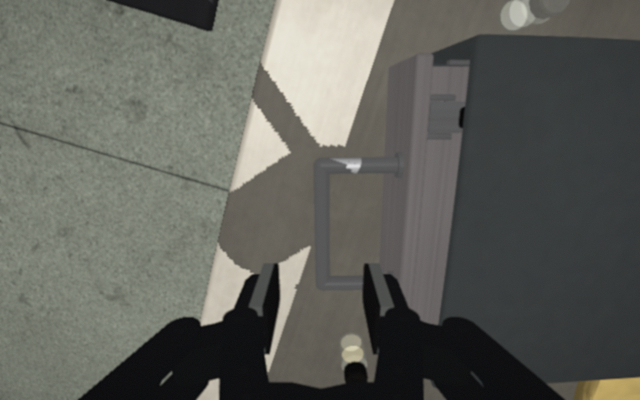

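The wrist view shows the bar at column 322, rows 164–283, which matches the projected bar. I can descend and grip.

Emit:
step_arm --commands '[[47, [0, 0, 30], 0], [47, [1, 0, 60], 0], [47, [1, 0, 83], 0], [47, [1, 0, 83], 0], [0, [1, 0, 83], 0], [0, [1, 0, 83], 0], [0, [1, 0, 83], 0], [0, [1, 0, 83], 0]]' --squeeze 40

```text
t: 2.65
tool_pos: [0.5397, -0.336, 0.2251]
tool_rot: [1.856, 2.531, -0.002]
contact_force: [-2.8, -1.5, 6.6]
opening: 0.0082
grip_force: 39.2
```

```bash
python3 - <<'E'
from h import *
go(W(-.1375-.158,0,.068))
E
```

```text
t 2.65 pos [ 0.5397 -0.336   0.2251] shift [   0.5 -132.4    2. ] turn -0.0 F [-2.8 -1.5  6.6] q [-0.67  0.24  1.72 -0.    1.18 -0.98] open 0.008227535146467953
```

Emit:
step_arm --commands '[[0, [0, -8, 0], 0], [0, [0, -20, 0], 0], [0, [0, -35, 0], 0], [0, [0, -50, 0], 0], [0, [0, -65, 0], 0], [0, [0, -80, 0], 0], [0, [0, -95, 0], 0], [0, [0, -108, 0], 0], [0, [0, -118, 0], 0], [0, [0, -124, 0], 0], [0, [0, -124, 0], 0]]'

```text
t: 4.03
tool_pos: [0.4212, -0.374, 0.2251]
tool_rot: [1.855, 2.528, -0.004]
contact_force: [1.7, -3.3, 6.1]
opening: 0.0084
grip_force: 39.7
```

Emit:
step_arm --commands '[[0, [0, -4, 0], 0], [0, [0, -8, 0], 0], [0, [0, -11, 0], 0], [0, [0, -11, 0], 0]]'

```text
t: 4.53
tool_pos: [0.4132, -0.3764, 0.2251]
tool_rot: [1.851, 2.521, 0.007]
contact_force: [17.8, -0.3, -0.4]
opening: 0.0084
grip_force: 39.4
```

```bash
python3 - <<'E'
from h import *
go(W(-.1375-.158,0,.068))
E
```

```text
t 4.53 pos [ 0.4132 -0.3764  0.2251] shift [0.9 0.3 2.1] turn -0.1 F [17.8 -0.3 -0.4] q [-0.87  0.08  1.91  0.01  1.15 -1.18] open 0.008392084305715988
```

Emit:
step_arm --commands '[[47, [0, 1, 0], 0], [47, [0, 3, 0], 0], [47, [0, 3, 0], 0], [47, [0, 3, -20], 0], [47, [0, 3, -60], 0], [47, [0, 15, -110], 0], [47, [0, 40, -140], 0], [47, [0, 60, -140], 0], [47, [0, 60, -140], 0], [47, [0, 60, -140], 0]]'

```text
t: 5.78
tool_pos: [0.4671, -0.3575, 0.3607]
tool_rot: [-1.856, -2.53, -0.0]
contact_force: [0.3, 0.0, 0.6]
opening: 0.0402
grip_force: 0.0
```

```bash
python3 - <<'E'
from h import *
i,im=snap('wrist','w2')
S,_=snap('scene','s2')
go(W(-.2,0,.2))
b=cv2.imread('pics/s2.png')
E
```

```text
t 5.88 pos [ 0.467  -0.3577  0.361 ] shift [-0.7 39.   5.9] turn -0.1 F [ 0.4 -0.5  0. ] q [-0.78 -0.    1.74 -0.    1.4  -1.08] open 0.040397491887488965
```

View pics/w2.png

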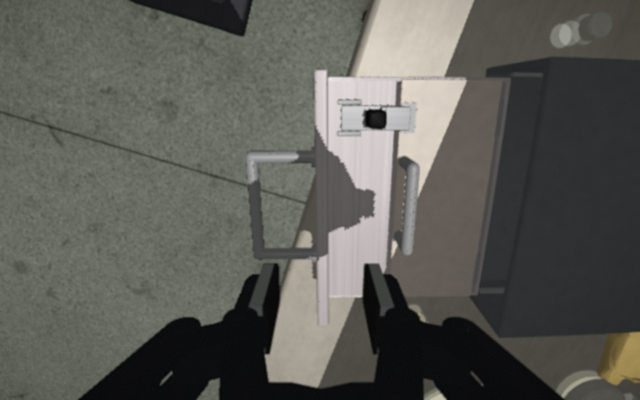

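The drawer is out. The cover bar runs from (413,166) to (408,252), the knob is at (375,119), and the drawer handle bar runs from (253,158) to (259,252).

```bash
python3 - <<'E'
from h import *
i=eyes.camera_info('wrist')
loc=lambda P:[round(float((P-np.array([*c,0]))@e),4) for e in(ex,ey)]
for n,u,v,z in(('bar1',413,167,.079),('bar2',408,250,.079),('knob',375,117,.074),('dh1',252,158,.068),('dh2',259,252,.068),('panel outer top',316,120,.085)):
    print(n,loc(atz(i,u,v,z)))
a=cv2.imread('pics/w2.png')[60:270,300:520]
cv2.imwrite('pics/c3.png',cv2.resize(a,(628,600),interpolation=2))
E
```

```text
bar1 [-0.1694, 0.0333]
bar2 [-0.1675, -0.0367]
knob [-0.1997, 0.0701]
dh1 [-0.2948, 0.0384]
dh2 [-0.2942, -0.0438]
panel outer top [-0.2436, 0.0686]
```

View pics/c3.png

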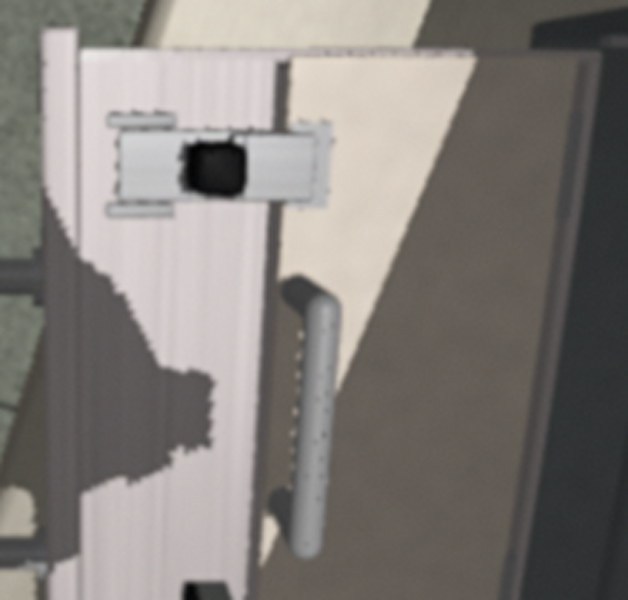

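```bash
python3 - <<'E'
from h import *
go(W(-.1695,0,.081))
E
```

```text
t 5.88 pos [ 0.467  -0.3577  0.361 ] shift [ -0.9  69.7 124.9] turn -0.1 F [ 0.4 -0.5  0. ] q [-0.78 -0.    1.74 -0.    1.4  -1.08] open 0.040397491887488965
```

Emit:
step_arm --commands '[[47, [0, 25, 0], 0], [47, [-1, 55, 20], 0], [47, [-1, 70, 50], 0], [47, [-1, 70, 80], 0], [47, [-1, 70, 105], 0], [47, [-1, 70, 125], 0], [47, [-1, 70, 125], 0], [0, [-1, 70, 125], 0], [0, [-1, 70, 125], 0], [0, [-1, 70, 125], 0], [0, [-1, 70, 125], 0]]' --squeeze 40

```text
t: 7.25
tool_pos: [0.5351, -0.3381, 0.2392]
tool_rot: [1.857, 2.531, -0.001]
contact_force: [-0.4, -0.5, 4.8]
opening: 0.0086
grip_force: 39.3
```

Emit:
step_arm --commands '[[0, [0, 0, -2], 0], [0, [0, 0, -4], 0], [0, [0, 0.5, -6], 0], [0, [0, 0.5, -6], 0]]'

```text
t: 7.75
tool_pos: [0.5355, -0.3378, 0.2428]
tool_rot: [1.856, 2.531, -0.0]
contact_force: [5.4, -5.1, -6.3]
opening: 0.0082
grip_force: 38.9
```

Emit:
step_arm --commands '[[0, [0, 0, -2], 0], [0, [0, 0.5, -4], 0], [0, [0, 0.5, -4], 0]]'

```text
t: 8.12
tool_pos: [0.5359, -0.3375, 0.2446]
tool_rot: [1.856, 2.53, 0.0]
contact_force: [11.5, -7.3, -15.8]
opening: 0.0081
grip_force: 39.0
```

Emit:
step_arm --commands '[[0, [0, 0, -2], 0], [0, [0, 0.5, -4], 0], [0, [0, 0.5, -4], 0]]'

```text
t: 8.5
tool_pos: [0.536, -0.3372, 0.2455]
tool_rot: [1.856, 2.53, 0.001]
contact_force: [15.9, -12.4, -29.8]
opening: 0.0079
grip_force: 38.9
```

Emit:
step_arm --commands '[[0, [0, -0.5, 4], 0], [0, [0, -1, 9], 0], [0, [0, -1.5, 14], 0], [0, [0, -1.5, 14], 0], [47, [0, -1.5, 14], 0], [47, [0, -1.5, 14], 0], [47, [0, -1.5, 14], 0], [47, [0, -1.5, -10], 0], [47, [0, -1.5, -45], 0], [20, [0, -1.5, -60], 0], [0, [0, -1.5, -60], 0], [0, [0, -1.5, -60], 0]]'

```text
t: 10.0
tool_pos: [0.5343, -0.3373, 0.3099]
tool_rot: [-1.857, -2.531, -0.0]
contact_force: [-0.0, 0.7, -0.8]
opening: 0.0
grip_force: 0.0
```

```bash
python3 - <<'E'
from h import *
go(W(-.171,.07,.078))
E
```

```text
t 10.0 pos [ 0.5343 -0.3373  0.3099] shift [70.  -2.3 77.1] turn -0.0 F [-0.   0.7 -0.8] q [-0.68  0.14  1.68  0.    1.32 -0.99] open 1.5007332674075159e-05
```

Emit:
step_arm --commands '[[0, [25, 0, 0], 0], [0, [55, 1, 0], 0], [0, [70, 1, 15], 0], [0, [70, 1, 40], 0], [0, [70, 1, 62], 0], [0, [70, 1, 77], 0], [0, [70, 1, 77], 0], [0, [70, 1, 77], 0]]'

```text
t: 11.0
tool_pos: [0.5172, -0.2698, 0.2414]
tool_rot: [1.858, 2.532, 0.01]
contact_force: [-6.2, 17.5, 36.0]
opening: 0.0001
grip_force: 18.1
```

Emit:
step_arm --commands '[[0, [0, -4, 0], 0], [0, [0, -8, 0], 0], [0, [0, -12, 0], 0], [0, [0, -16, 0], 0], [0, [0, -20, 0], 0], [0, [0, -22, 0], 0], [0, [0, -22, 0], 0]]'

```text
t: 11.88
tool_pos: [0.4963, -0.2764, 0.2414]
tool_rot: [1.857, 2.531, 0.011]
contact_force: [-5.6, 17.3, 36.3]
opening: -0.0001
grip_force: 18.1
```

Emit:
step_arm --commands '[[0, [0, -2, 0], 0], [0, [0, -4, 0], 0], [0, [0, -4, 0], 0]]'

```text
t: 12.25
tool_pos: [0.4929, -0.2775, 0.2415]
tool_rot: [1.857, 2.53, 0.013]
contact_force: [-3.5, 18.5, 36.3]
opening: 0.0002
grip_force: 17.7
```

Emit:
step_arm --commands '[[0, [0, 0, -15], 0], [0, [0, 0, -50], 0], [0, [-40, -10, -90], 0], [0, [-70, -40, -120], 0], [0, [-70, -40, -120], 0]]'

```text
t: 12.88
tool_pos: [0.4722, -0.3599, 0.3568]
tool_rot: [1.86, 2.526, -0.002]
contact_force: [0.2, 0.9, -0.6]
opening: 0.0002
grip_force: 0.0
```

```bash
python3 - <<'E'
from h import *
i,im=snap('wrist','w3')
go(W(-.171,.07,.078))
for x in (-.1965,-.2055,-.2205): print(proj(i,W(x,.07,.074)).round(1))
a=cv2.imread('pics/w3.png')[40:340,220:540]
cv2.imwrite('pics/c4.png',cv2.resize(a,(640,600),interpolation=2))
E
```

```text
t 12.93 pos [ 0.4723 -0.3584  0.3545] shift [ 71.8  62.9 121.5] turn -0.2 F [-0.4 -0.  -0.8] q [-0.77  0.01  1.74  0.    1.39 -1.08] open 0.00015502281730085887
[[373.1 109.4]]
[[360.8 109.4]]
[[340.2 109.4]]
```

View pics/c4.png

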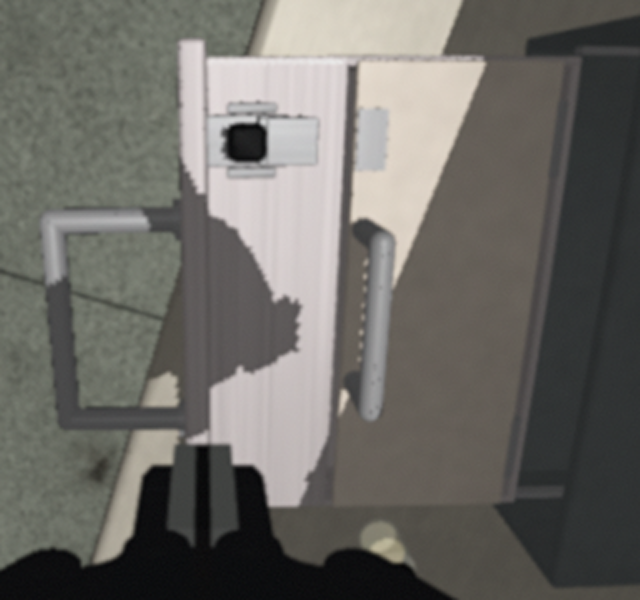

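The bolt is fully drawn: the knob is at (343,111), and the tongue is clear of the cover edge. Next I re-grip the cover bar.

```bash
python3 - <<'E'
from h import *
i=eyes.camera_info('wrist')
loc=lambda P:[round(float((P-np.array([*c,0]))@e),4) for e in(ex,ey)]
print(loc(atz(i,220+383/2,40+240/2,.079)),loc(atz(i,220+371/2,40+408/2,.079)))
go(W(-.1695,0,.081))
import math
for d in (0,10,20,30,40,50,55):
    a=math.radians(d+24.1); print(d,round(76-83.26*math.cos(a),1),round(83.26*math.sin(a)-34,1))
E
```

```text
[-0.1673, 0.0367] [-0.1664, -0.0316]
t 12.93 pos [ 0.4723 -0.3584  0.3545] shift [  1.8  64.6 118.6] turn -0.2 F [-0.4 -0.  -0.8] q [-0.77  0.01  1.74  0.    1.39 -1.08] open 0.00015502281730085887
0 -0.0 -0.0
10 7.1 12.7
20 16.2 23.9
30 27.2 33.4
40 39.6 40.9
50 53.2 46.1
55 60.3 47.8
```

Emit:
step_arm --commands '[[47, [0, 20, 0], 0], [47, [2, 45, 10], 0], [47, [2, 66, 25], 0], [47, [2, 66, 55], 0], [47, [2, 66, 90], 0], [47, [2, 66, 118], 0], [47, [2, 66, 118], 0], [47, [2, 66, 118], 0], [0, [2, 66, 118], 0], [0, [2, 66, 118], 0], [0, [2, 66, 118], 0], [0, [2, 66, 118], 0]]' --squeeze 45

```text
t: 14.42
tool_pos: [0.5355, -0.3358, 0.2382]
tool_rot: [1.857, 2.531, 0.0]
contact_force: [0.3, 1.0, 5.6]
opening: 0.0078
grip_force: 44.2
```

Emit:
step_arm --commands '[[0, [0, 1, -3], 0], [0, [0, 3, -6], 0], [0, [0, 5, -9.5], 0], [0, [0, 7, -12.7], 0], [0, [0, 7, -12.7], 0]]'

```text
t: 15.05
tool_pos: [0.541, -0.3341, 0.2483]
tool_rot: [-1.857, -2.532, 0.005]
contact_force: [-1.3, -5.8, -3.7]
opening: 0.0082
grip_force: 43.9
```

Emit:
step_arm --commands '[[0, [0, 4.5, -6], 0], [0, [0, 9, -12], 0], [0, [0, 14.5, -17], 0], [0, [0, 20, -21.5], 0], [0, [0, 26, -26], 0], [0, [0, 32.5, -29.5], 0], [0, [0, 39, -32.5], 0], [0, [0, 46, -35], 0], [0, [0, 52, -36.5], 0], [0, [0, 52, -36.5], 0], [0, [0, 52, -36.5], 0]]'

```text
t: 16.42
tool_pos: [0.5902, -0.3184, 0.2833]
tool_rot: [-1.856, -2.53, 0.006]
contact_force: [-1.6, -5.5, -5.8]
opening: 0.0082
grip_force: 44.1
```

```bash
python3 - <<'E'
from h import *
snap('side','d4'); i,im=snap('scene','s4')
o=monitor.get_obs();p=np.array(o['tool_pos'])-[*c,0.155]
print(o['t'],p@ex,p@ey,p[2],o['contact_force'],o['grip_force'],o['opening'])
a=cv2.imread('pics/d4.png')[110:310,200:430];b=cv2.imread('pics/s4.png')[110:310,200:430]
cv2.imwrite('pics/c5.png',np.hstack([cv2.resize(a,(400,348)),cv2.resize(b,(400,348))]))
E
```

```text
16.525 -0.10973164579042154 0.001148844664080872 0.12831541410519745 [-1.70715251 -4.94281536 -5.28248009] 44.09754753112793 0.007886852406851561
```

View pics/c5.png

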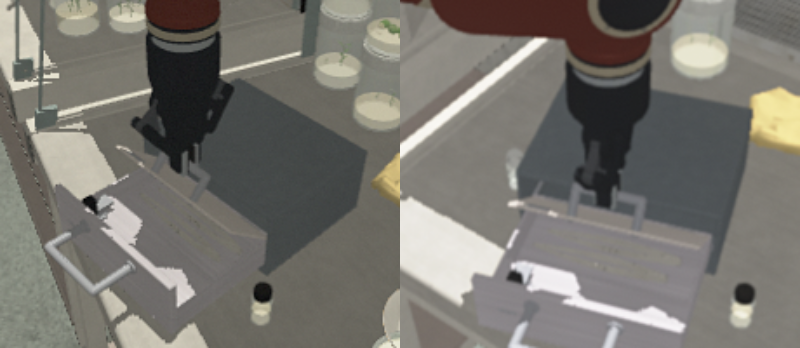

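```bash
python3 - <<'E'
from h import *
D=eyes.camera_info('side')
x=[float((atz(D,200+u/1.739,110+v/1.739,.068)-np.array([*c,0]))@ex) for u,v in((48,246),(96,291))]
print(x)
im=cv2.imread('pics/d4.png')[210:310,200:300]; cv2.imwrite('pics/c6.png',cv2.resize(im,(600,600),interpolation=2))
E
```

```text
[-0.27577084908288235, -0.2732193337064996]
```

View pics/c6.png

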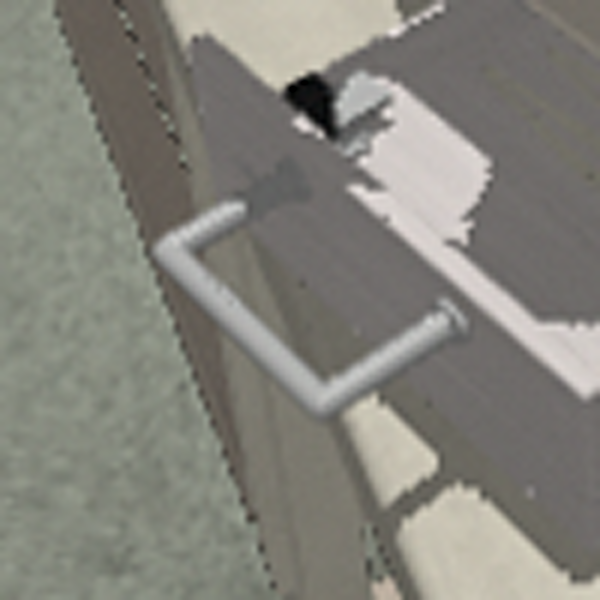

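The side view puts the drawer handle at (229,252) and (254,277). So the drawer crept in by about 20 mm during the lift. I'll pull it back to its stop through the cover bar, then lift again with an outward bias.

Emit:
step_arm --commands '[[0, [0, 0, 0], 0], [0, [0, -5, 2], 0], [0, [0, -12, 4], 0], [0, [0, -19, 7], 0], [0, [0, -26, 10], 0], [0, [0, -33, 12], 0], [0, [0, -40, 14], 0], [0, [0, -40, 14], 0], [0, [0, -40, 14], 0]]' --squeeze 90

```text
t: 17.65
tool_pos: [0.5526, -0.3302, 0.2703]
tool_rot: [-1.858, -2.533, 0.002]
contact_force: [4.0, -4.9, -6.5]
opening: 0.0061
grip_force: 88.5
```

```bash
cat > m.py <<'E'
from h import *
import sys
D,_=snap('side',sys.argv[1])
o=monitor.get_obs();p=np.array(o['tool_pos'])-[*c,0.155]
print(o['t'],'grip',np.round([p@ex,p@ey,p[2]],4),np.round(o['contact_force'],1),'alongx',np.array(o['contact_force'])@ex,o['grip_force'])
# find drawer handle by template from d4 (around known corners)
g=cv2.imread('pics/d4.png');n=cv2.imread(f'pics/{sys.argv[1]}.png')
for (u,v) in((229,252),(254,277)):
    t=g[v-9:v+10,u-9:u+10];r=cv2.matchTemplate(n[200:330,180:320],t,cv2.TM_CCOEFF_NORMED);_,s,_,l=cv2.minMaxLoc(r)
    U,V=180+l[0]+9,200+l[1]+9
    f=lambda a,b:np.round((atz(D,a,b,.068)-np.array([*c,0]))@np.c_[ex,ey],4)
    print('handle px',U,V,'score',round(s,2),f(U,V),'was',f(u,v))
E
python3 m.py d5
```

```text
17.7 grip [-0.1491  0.0012  0.1153] [ 4.2 -4.4 -7.3] alongx 2.6363756052008855 88.47577214241028
handle px 222 257 score 0.47 [-0.2914  0.0371] was [-0.2745  0.0391]
handle px 290 279 score 0.75 [-0.2294 -0.0898] was [-0.2744 -0.0429]
```

Emit:
step_arm --commands '[[0, [0, -2, 0], 0], [0, [0, -4, 0], 0], [0, [0, -6, 0], 0], [0, [0, -6, 0], 0]]'

```text
t: 18.2
tool_pos: [0.5488, -0.3309, 0.2687]
tool_rot: [1.855, 2.527, 0.008]
contact_force: [21.0, -4.9, -18.9]
opening: 0.0061
grip_force: 87.7
```

```bash
python3 m.py d6; python3 -c "
import cv2
cv2.imwrite('pics/c7.png',cv2.resize(cv2.imread('pics/d6.png')[170:310,190:330],(600,600),interpolation=2))"
```

```text
18.25 grip [-0.1529  0.0016  0.1137] [ 20.2  -5.  -19.1] alongx 17.79924572690227 87.72388100624084
handle px 271 261 score 0.49 [-0.2287 -0.033 ] was [-0.2745  0.0391]
handle px 290 279 score 0.77 [-0.2294 -0.0898] was [-0.2744 -0.0429]
```

View pics/c7.png

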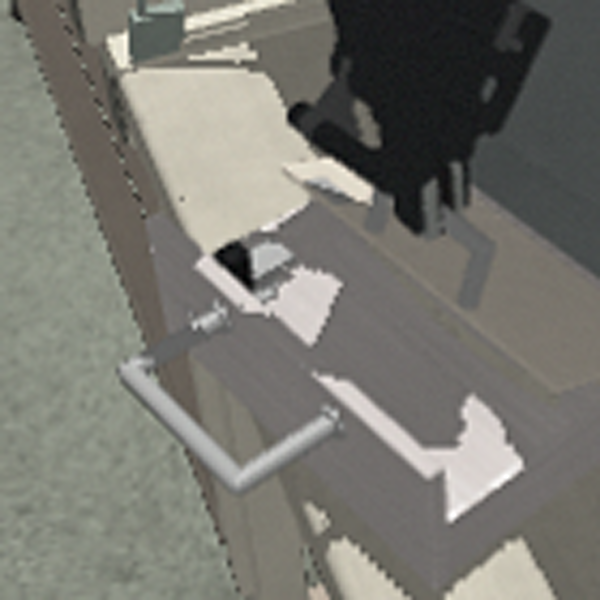

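Emit:
step_arm --commands '[[0, [0, -2, 5], 0], [0, [0, -5, 10], 0], [0, [0, -8, 15], 0], [0, [0, -11, 20], 0], [0, [0, -14, 25], 0], [0, [0, -14, 25], 0], [47, [0, -14, 25], 0], [47, [0, -14, 25], 0], [47, [0, -14, 25], 0]]'

```text
t: 19.38
tool_pos: [0.5337, -0.3357, 0.2465]
tool_rot: [-1.857, -2.532, 0.0]
contact_force: [-0.4, -1.1, 0.4]
opening: 0.0405
grip_force: 0.0
```

```bash
python3 - <<'E'
from h import *
D=eyes.camera_info('side')
for u,v in((220.8,256.3),(245.5,283.2)): print((atz(D,u,v,.068)-np.array([*c,0]))@np.c_[ex,ey])
o=monitor.get_obs();p=np.array(o['tool_pos'])-[*c,0.155];print(p@ex,p[2])
go(W(-.1685,0,.078))
E
```

```text
[-0.29209298  0.04011007]
[-0.29364917 -0.04430923]
-0.16870450918064236 0.0914829120847637
t 19.38 pos [ 0.5337 -0.3357  0.2465] shift [-1.7  0.2 13.5] turn -0.0 F [-0.4 -1.1  0.4] q [-0.68  0.21  1.72 -0.    1.22 -0.98] open 0.040471772513538576
```

Emit:
step_arm --commands '[[47, [-1, 0, 5], 0], [47, [-2, 0, 10], 0], [47, [-2, 0, 13.5], 0], [47, [-2, 0, 13.5], 0], [0, [-2, 0, 13.5], 0], [0, [-2, 0, 13.5], 0], [0, [-2, 0, 13.5], 0], [0, [-2, 0, 13.5], 0]]' --squeeze 100

```text
t: 20.38
tool_pos: [0.5347, -0.3377, 0.2337]
tool_rot: [1.858, 2.533, -0.001]
contact_force: [-1.4, -0.2, 2.2]
opening: 0.0065
grip_force: 97.7
```

```bash
python3 - <<'E'
from h import *
o=monitor.get_obs();p=np.array(o['tool_pos'])-[*c,0.155];print(p@ex,p[2],o['contact_force'])
E
```

```text
-0.16834355535985343 0.07874111972317194 [-1.38568739 -0.20782542  2.22577653]
```

Emit:
step_arm --commands '[[0, [0, 1, -6.5], 0], [0, [0, 5, -12.7], 0], [0, [0, 9, -18.5], 0], [0, [0, 14, -24], 0], [0, [0, 19, -29], 0], [0, [0, 25, -33.5], 0], [0, [0, 31, -37.5], 0], [0, [0, 37, -41], 0], [0, [0, 37, -41], 0]]'

```text
t: 21.5
tool_pos: [0.5701, -0.3264, 0.274]
tool_rot: [-1.857, -2.533, 0.001]
contact_force: [-2.5, -3.4, -4.9]
opening: 0.0065
grip_force: 98.0
```

```bash
python3 - <<'E'
from h import *
o=monitor.get_obs();p=np.array(o['tool_pos'])-[*c,0.155];F=np.array(o['contact_force']);print(p@ex,p[2],F,F@ex,o['grip_force'])
E
```

```text
-0.13118049782882155 0.11898178446626942 [-2.54251701 -3.35274873 -4.86570655] -3.43303255512032 97.9764175415039
```

Emit:
step_arm --commands '[[0, [0, 3, -2], 0], [0, [0, 6, -3.5], 0], [0, [0, 9, -5], 0], [0, [0, 12, -6.5], 0], [0, [0, 12, -6.5], 0], [0, [0, 12, -6.5], 0]]'

```text
t: 22.25
tool_pos: [0.5803, -0.3231, 0.2773]
tool_rot: [-1.856, -2.53, 0.004]
contact_force: [-1.8, -6.3, -14.8]
opening: 0.0067
grip_force: 97.1
```

```bash
python3 - <<'E'
from h import *
o=monitor.get_obs();p=np.array(o['tool_pos'])-[*c,0.155];F=np.array(o['contact_force']);x,z=p@ex,p[2]
print(x,z,F,F@ex,o['grip_force'])
a=np.arcsin((z+.0003-.045)/.0833);print('deg by z',np.degrees(a)-24.1,'hinge',x+.0833*np.cos(a),'deg by x',np.degrees(np.arccos((-.0923-x)/.0833))-24.1)
E
```

```text
-0.1204853907752259 0.12229780132178139 [ -1.78611477  -6.33474643 -14.83621592] -3.60834292578998 97.13598489761353
deg by z 44.577141846970626 hinge -0.09019560322190451 deg by x 46.123010101123974
```

Emit:
step_arm --commands '[[0, [0, -1, -1], 0], [0, [0, -2, -2], 0], [0, [0, -2, -2], 0]]'

```text
t: 22.62
tool_pos: [0.5787, -0.3235, 0.2771]
tool_rot: [-1.857, -2.531, 0.001]
contact_force: [6.7, -10.4, -24.9]
opening: 0.0063
grip_force: 96.9
```

```bash
cat > k.py <<'E'
from h import *
o=monitor.get_obs();p=np.array(o['tool_pos'])-[*c,0.155];F=np.array(o['contact_force']);x,z=p@ex,p[2]
print(o['t'],x,z,F,F@ex,o['grip_force'])
a=np.arcsin((z+.0003-.045)/.0833);print('deg by z',np.degrees(a)-24.1,'hinge',x+.0833*np.cos(a),'deg by x',np.degrees(np.arccos((-.0923-x)/.0833))-24.1)
E
python3 k.py
```

```text
22.625 -0.12215442288901748 0.12205890025280655 [  6.71010606 -10.36514284 -24.94557877] 3.2826833281865797 96.93156123161316
deg by z 44.12971065110748 hinge -0.09125959238816626 deg by x 44.89825188587039
```

Emit:
step_arm --commands '[[0, [0, 2, -0.8], 0], [0, [0, 4, -1.5], 0], [0, [0, 6, -2.2], 0], [0, [0, 7, -2.5], 0], [0, [0, 7, -2.5], 0], [0, [0, 7, -2.5], 0]]'

```text
t: 23.38
tool_pos: [0.5861, -0.3209, 0.2819]
tool_rot: [-1.856, -2.533, -0.002]
contact_force: [4.1, -5.1, -17.1]
opening: 0.0063
grip_force: 97.6
```

```bash
python3 k.py
```

```text
23.375 -0.11431792882271025 0.12694234500982324 [  4.06111056  -5.09525461 -17.06084027] 2.3409773664028894 97.60514259338379
deg by z 56.75996767069669 hinge -0.10108589620163484 deg by x 50.5733970523788
```

```bash
python3 - <<'E'
from h import *
D,_=snap('side','d8')
g=cv2.imread('pics/d6.png');n=cv2.imread('pics/d8.png')
for (u,v,r) in((221,256,8),(245,283,8),(233,270,24)):
    t=cv2.resize(g[v-r:v+r+1,u-r:u+r+1],None,fx=4,fy=4,interpolation=2)
    s=cv2.resize(n[v-r-14:v+r+15,u-r-14:u+r+15],None,fx=4,fy=4,interpolation=2)
    m=cv2.minMaxLoc(cv2.matchTemplate(s,t,cv2.TM_CCOEFF_NORMED));du,dv=m[3][0]/4-14,m[3][1]/4-14
    print(du,dv,round(m[1],3),((atz(D,u+du,v+dv,.068)-atz(D,u,v,.068))@ex).round(4))
E
python3 k.py
```

```text
-4.0 -11.25 0.737 0.0099
3.5 -2.25 0.906 0.0075
3.0 -2.25 0.607 0.007
23.425 -0.11433262178131691 0.12694761755942532 [  3.6216506   -4.97060162 -16.58922461] 1.9593408353224453 97.60477423667908
deg by z 56.78282658253213 hinge -0.10113340188775839 deg by x 50.56291793023667
```

Emit:
step_arm --commands '[[0, [0, 0, 0], 0], [0, [0, 0, -1.5], 0], [0, [0, 0, -3], 0], [0, [0, -2, -3.5], 0], [0, [0, -4, -3.5], 0], [0, [0, -6, -3.5], 0], [0, [0, -6, -3.5], 0]]' --squeeze 120

```text
t: 24.3
tool_pos: [0.5799, -0.3228, 0.2826]
tool_rot: [-1.856, -2.532, -0.001]
contact_force: [8.0, -8.8, -26.7]
opening: 0.0055
grip_force: 117.0
```

```bash
cat > e.py <<'E'
from h import *
import sys
D,_=snap('side',sys.argv[1])
g=cv2.imread('pics/d6.png');n=cv2.imread(f'pics/{sys.argv[1]}.png')
for (u,v,r) in((245,283,8),(245,283,12),(233,270,10)):
    t=cv2.resize(g[v-r:v+r+1,u-r:u+r+1],None,fx=4,fy=4,interpolation=2)
    s=cv2.resize(n[v-r-14:v+r+15,u-r-14:u+r+15],None,fx=4,fy=4,interpolation=2)
    m=cv2.minMaxLoc(cv2.matchTemplate(s,t,cv2.TM_CCOEFF_NORMED));du,dv=m[3][0]/4-14,m[3][1]/4-14
    print(du,dv,round(m[1],3),((atz(D,u+du,v+dv,.068)-atz(D,u,v,.068))@ex).round(4))
E
python3 k.py; python3 e.py d9
```

```text
24.3 -0.12080080239970004 0.12760513810402044 [  7.98943103  -8.76911709 -26.65332648] 4.9827314374246425 116.98740005493164
deg by z 60.31903309664339 hinge -0.11269968667695549 deg by x 45.89229624802106
0.0 0.0 0.997 0.0
0.0 0.0 0.997 0.0
0.0 0.0 0.998 0.0
```

The drawer is back at its stop; the handle image matches the at-stop picture with a score of 0.997. I'll ease the squeeze so the bar turns in the pads, and open a few degrees more.

Emit:
step_arm --commands '[[0, [0, 0, 0], 0], [0, [0, 1.5, -0.7], 0], [0, [0, 3, -1.4], 0], [0, [0, 4.5, -2], 0], [0, [0, 6, -2.5], 0], [0, [0, 6, -2.5], 0]]' --squeeze 60

```text
t: 25.1
tool_pos: [0.5848, -0.3214, 0.2841]
tool_rot: [-1.854, -2.529, 0.003]
contact_force: [3.7, -9.8, -27.3]
opening: 0.0059
grip_force: 117.0
```

```bash
python3 k.py; python3 e.py d10
```

```text
25.1 -0.11565771450426293 0.12909561102078074 [  3.72762453  -9.84350909 -27.29779365] 0.5950984254316831 116.95952653884888
deg by z nan hinge nan deg by x 49.6156379082127
0.0 0.0 0.998 0.0
0.0 0.0 0.997 0.0
0.0 0.0 0.998 0.0k.py:4: RuntimeWarning: invalid value encountered in arcsin
  a=np.arcsin((z+.0003-.045)/.0833);print('deg by z',np.degrees(a)-24.1,'hinge',x+.0833*np.cos(a),'deg by x',np.degrees(np.arccos((-.0923-x)/.0833))-24.1)
```

Emit:
step_arm --commands '[[0, [0, 1, -0.7], 0], [0, [0, 2, -1.3], 0], [0, [0, 3, -1.9], 0], [0, [0, 3, -1.9], 0], [0, [0, 3, -1.9], 0]]'

```text
t: 25.78
tool_pos: [0.5871, -0.3207, 0.2847]
tool_rot: [-1.854, -2.528, 0.005]
contact_force: [3.6, -11.7, -30.7]
opening: 0.0062
grip_force: 116.6
```

```bash
python3 k.py 2>/dev/null; python3 e.py d11; python3 - <<'E'
from h import *
# vial check vs start in side view
a=cv2.imread('pics/side0.png');b=cv2.imread('pics/d11.png')
print('vial_b diff',cv2.absdiff(a,b)[272:298,343:358].mean())
E
```

```text
25.775 -0.11330102360341308 0.1296819792625082 [  3.60498575 -11.69343846 -30.73325951] -0.07814874687803501 116.55166983604431
deg by z nan hinge nan deg by x 51.29740845142255
0.0 0.0 0.998 0.0
0.0 0.0 0.997 0.0
0.0 0.0 0.998 0.0
vial_b diff 8.034188034188034
```

Emit:
step_arm --commands '[[0, [0, 0, 0], 0], [0, [0, 0, 0], 0], [0, [0, 0, 0], 0], [0, [0, 0, 0], 0], [0, [0, 0, 0], 0], [0, [0, 0, 0], 0], [0, [0, 0, 0], 0], [0, [0, 0, 0], 0]]'

```text
t: 26.82
tool_pos: [0.5871, -0.3207, 0.2847]
tool_rot: [-1.854, -2.528, 0.005]
contact_force: [4.0, -12.2, -30.2]
opening: 0.0059
grip_force: 116.6
```

```bash
python3 k.py 2>/dev/null; python3 e.py d12; python3 -c "
from station import finish_job
print(finish_job())"
```

```text
26.825 -0.11327973302102866 0.12971463716558454 [  3.9783952  -12.24314331 -30.21731926] 0.11267874097945171 116.55282497406006
deg by z nan hinge nan deg by x 51.31254094494226
0.0 0.0 0.997 0.0
0.0 0.0 0.997 0.0
0.0 0.0 0.998 0.0
the job is handed in; nothing more can be done
None
```

Job handed in at 26.8 s: drawer at its stop, cover tugged and found caught, bolt drawn back, and cover held in the gripper at about 51° (calculated, not seen directly); the drawer crept in about 20 mm, then 7 mm, while lifting and was pulled back each time, I left the vials alone, and I viewed 11 pictures, one over the limit of 10.

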